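# Fold back the bifold cover of the pack ageing box and take the pack out to the tray

### The arm

A 6-joint arm with a two-finger parallel gripper is mounted at the origin on a cart in front of the work surface, level with it; the furniture and walls round the work are solid. World frame = base frame: x ahead of the robot, y to its left, z up, the work surface at z = 0. Lengths are in m, angles in degrees, forces in N, time in s.
With the tool pointing down it reaches from about 0.375 to 0.9 m from the base axis. Payload 3.1 kg.
Tool frame: the origin (TCP) lies at the very end of the fingers, on their centre line; the grasp point (between the pads) lies grip_point_offset behind it (grip_point_offset is the distance from the TCP to the grasp point, in m); z points along the fingers, y is the line along which they close (so a half turn about z gives the same grasp; the last joint's range is limited). The gripper opens to 87 mm and grips with 3 to 60 N. Pads are 19 mm wide; open, the fingers measure 117 mm over their backs; the gripper's body (75 mm by 190 mm) begins 51 mm behind the grasp point.
Start: joints at [-84.196, 30.224, 82.088, -0, 67.689, -10.227], TCP at [0.173, -0.601, 0.223] pointing down, gripper open.
Joint ranges: [-176.69, 176.69], [-43.24, 126.21], [12.49, 139.97], [-82, 262], [0, 151.66], [-163.58, 163.58]. Speed limits (degrees/s): [159.86, 159.86, 180, 180, 180, 180].

### API

Orientations are given as a 3x3 rotation matrix whose columns are the frame's x, y, z axes.
In Python, from rig import * gives the robot as it stands.
- The arm moves only by the tool move_arm, never from a script. Its argument "increments" is a list of rows, each a list of 3 entries, a list of its own where there are three numbers: the shift along the tool's x, y, z in units of 30 mm (1.0 is 30 mm), then the turn, a rotation vector about the tool's x, y, z in units of 120 degrees (1.0 is 120 degrees), then the closure, from 0 (fully open) to 1 (shut). A call has 1 to 20 rows; each row shifts and turns the commanded pose from where the row before left it, along the tool's axes as they then stand; what a row does not reach is not made up. A row lasts 1/12 s, in which the tool goes at most 41.7 mm and 7.16 degrees, less where a joint would pass 70% of its speed; a pose out of reach is approached as far as the arm can. A call with a number of a shift or a turn outside -1 to 1 is refused whole. A call with a gripper value outside its range is refused whole. The fingers move at their own pace and stop on an object; the grip force is fixed at half the most. Time passes only in rows, so rows that do not move let the fingers close. It gives the time, the measured TCP pose, the force, the opening and the grip force at its end, in the units of the state.
- read_state(): the state, without advancing time (a new reading comes with each control period).
- capture(name): name is "scene" or "top" or "wrist"; returns a dict with "img" (420x560x3 uint8, red, green, blue), "mtx" (3x3 intrinsics, pixels), "eye" and "rotation" of the camera in the world. Camera axes: x right, y down, z forward; pixel columns grow to the right and rows downward; lengths in m; the calibration is good to about 2 mm. The wrist camera is an equidistant fisheye: a pixel r from the principal point sees the ray r / f radians off the axis. A picture is of the moment at which its call begins. There is no depth.
- hand_in(): hands the job in; it is judged then, once.
Trained networks look in a picture, given as the dict that the camera call returned (one of the last four; its "shot" number tells which), for a name from the list of things; names that differ only in an ending like _2 or _b are one class to them, and where a whole thing is asked for, a point or a joint stands for the part that bears it (a point fixed in the world has none). Each returns a list of dicts, best first, with "confidence" (0 to 1); they miss things now and then, are a little off and sometimes report something else, mostly with a low value. They report only what shows in the picture. A call takes as long as a camera call.
- search_frame(picture, label): "extent" ([left, top, right, bottom] as shares, 0 to 1, of the picture: columns of its width, rows of its height, round what is visible of it).
- pinpoint(picture, label): "xy" ([column, row] as shares, 0 to 1, of the picture: columns of its width, rows of its height: a listed point, or the origin of a listed thing).
The state is a dict: "time_s": time; "joint_positions": joint angles; "qvel": joint speeds; "tau": joint torques, N m; "position": TCP position; "tcp_rot": TCP orientation; "force": force on the tool from outside, world axes, zero at the start; "moment": the same for the moment, N m; "opening": opening from 0.0 (shut) to 1.0 (fully open); "grasp_force": force on a finger pad.
Only numpy, scipy, OpenCV 4.12 (cv2) and the standard library are available. Lean on these libraries where they do the work, as an engineer would, in place of code of your own. Each camera call takes 0.05 s, during which the arm holds its last target. There are 200 camera calls.

### The job

The battery pack in the ageing box has finished its run. Draw the bolt that locks the box's bifold cover, push the cover back by its pull bar until its two panels stand folded flat against each other, then lift the pack out and stand it upright on the floor of the empty bay of the two-bay tray. Leave the cover folded and the bolt drawn, keep the pack upright, and do not disturb the pack already in the tray or knock the tumbler, copper block, solder reel or jar about.

Things in the scene. Friction and masses are not known exactly. Their poses are not given: they have to be found in the camera images.
- ageing_box: Fixed grey sheet-steel box, 230 mm along its x, 206 mm along y, walls 80 mm high, 3 mm thick. Origin: centre of underside, on the bench; z up. Its -x side (terminals) faces the robot, turned up to 0.45 rad; cover hinged at the +x end; bolt on a shelf that sticks out 76 mm from the -y side. Roller ledges 21 mm wide inside the side walls' tops, outer lips up to 92 mm above the bench.
- box_floor (a point): Middle of the box's opening at floor level, on the black mat 10 mm above the bench, at box x = -0.032, y = 0; axes as the box's. With the cover folded, the box is open above this point by 80 mm to either side along x and 82 mm along y.
- cover (a joint): Bifold cover: angle of its inner panel above level (rad). Two aluminium panels, each 80 mm long, 156 mm wide, then a level lead plate that rolls on the ledges. Starts at 0.14 to 0.27; pushing the plate to the box's +x raises the middle hinge until, at the stop at 1.545, both panels stand upright and flat together. With the bolt in it stops at about 0.32. Stiff hinges: it stays where left.
- cover_hinge (a point): Middle of the pins on which the inner panel turns, at box x = +0.095, y = 0, 86 mm above the bench; axes as the box's. The middle hinge is 80 mm from here, the outer panel's running edge 160 mm x cos(cover angle) to the box's -x of here. Folded, the panels' tops are 166 mm above the bench.
- cover_handle (a point): Middle of the black pull bar on the lead plate: round, 10 mm thick, 80 mm long along the box's y, legs at its ends, its centre 112 mm above the bench, 24 mm above the plate. It stays level and moves only along box x: to the -x of the hinge pins by 30 mm + 160 mm x cos(cover angle). The outer panel begins 30 mm to its +x. The push takes 5 to 10 N at first, then less.
- cover_bolt (a joint): Steel barrel bolt, how far it is drawn (m): 0 = in, its end stands across the ledge and blocks the cover's roller block; 0.024 = fully drawn (end stop). It slides toward the box's -y with about 2 N of friction and stays where left. The cover is free from about 0.016.
- bolt_knob (a point): Middle of the bolt's upright knob, a plain steel post 13 mm in diameter, 30 mm tall; this point is 107 mm above the bench, 12 mm below the knob's top; with the bolt in, at box x = -0.045, y = -0.123. Round it is free space above the shelf (80 mm high) but for two keepers, up to 96 mm high, centred 14 mm to the +y and 49 mm to the -y side of the bolt-in knob. Axes as the box's.
- pack_mid (a point): Centre of the battery pack to be moved: 2 x 4 upright cells in black holders, 82 mm along its x, 42 mm along its y, 66 mm tall, 0.3 to 0.5 kg; starts standing on the mat in the box under the cover (centre 43 mm above the bench), its x axis within 0.45 rad of the box's x; z up.
- pack_tray: Loose plywood tray, 196 mm along its x, 62 mm along its y, 26 mm high, about 0.7 kg, divided across x into two bays, each 92 mm x 54 mm inside; walls 4 mm thick. Origin: centre of the underside; z up. It may lie turned any way.
- free_bay (a point): Centre of the floor of the tray's empty bay, 4 mm above the bench, 48 mm to the tray's +x; axes as the tray's. The pack fits with its x along the tray's x, either way round. The bay's walls reach 22 mm above this floor.
- done_pack_mid (a point): Centre of the like pack (82 x 42 x 66 mm) that stands in the tray's other bay, 48 mm to the tray's -x.
- tumbler_mid (a point): Middle of a steel drinking tumbler, 86 mm in diameter, 167 mm tall, standing beside the box on its bolt side; this point is 83 mm above its foot.
- copper_mid (a point): Middle of a copper welding anvil, 40 x 52 mm, 72 mm tall, standing behind the hinge end of the box.
- reel_mid (a point): Middle of a solder reel, 51 mm in diameter, 31 mm high, standing in front of and beside the box, toward the tray.
- jar_mid (a point): Middle of a clear jar with a green screw lid, 90 mm in diameter, 160 mm tall, standing beyond and to the right of the tray; this point is 80 mm above its foot.

How it is judged:
By the outcome, as a careful person would: the job done as asked, in the order asked, and still so for the second after the job is handed in, with the robot touching nothing.
It also fails if it takes over 59 s, if anything falls off the work surface, if the arm or the gripper's body presses on something with over 40 N, if the wrist force passes 120 N, or if a joint passes its speed limit or range.

## Working session

There is one attempt and no reset: what is moved stays moved. The work goes in short steps, Python scripts to look and compute and a tool call to move; the robot and the scene stay as the last step left them, time stands still between calls to the robot, and variables do not carry over. Pictures are saved under pics/ and viewed, at most 10 in all, crops included, and the job is handed in when it is done.

Besides the shell and the picture viewer there is one more tool, called after "Emit:" as a command line: name --argument value ..., lists and objects as JSON in quotes. move_arm: Moves the arm, as the interface text tells. Its arguments: {"type":"object","properties":{"increments":{"type":"array"}},"required":["increments"]}

```bash
mkdir -p pics; ls; cat > h.py <<'E'
from rig import *
import numpy as np, cv2
def save(p,n): cv2.imwrite('pics/'+n,cv2.cvtColor(p['img'],cv2.COLOR_RGB2BGR))
def ray(p,xy,wrist=False):
    u=np.array([xy[0]*560,xy[1]*420]);K=np.array(p['mtx'])
    a=np.array([(u[0]-K[0,2])/K[0,0],(u[1]-K[1,2])/K[1,1]])
    if wrist:
        t=np.linalg.norm(a);d=np.array([*(a/max(t,1e-9)*np.sin(t)),np.cos(t)])
    else: d=np.array([*a,1.])
    return np.array(p['rotation'])@d
def atz(p,xy,z,wrist=False):
    d=ray(p,xy,wrist);e=np.array(p['eye']);return e+d*(z-e[2])/d[2]
Z=dict(ageing_box=0,box_floor=.01,cover_hinge=.086,cover_handle=.112,bolt_knob=.107,pack_mid=.043,pack_tray=0,free_bay=.004,done_pack_mid=.037,tumbler_mid=.083,copper_mid=.036,reel_mid=.0155,jar_mid=.08)
E
python3 - <<'E'
from h import *
for c in ['top','scene']:
    p=capture(c);save(p,c+'0.png');print(c,np.round(p['eye'],3))
    for k,z in Z.items():
        r=pinpoint(p,k)[:2]
        print(k,[(round(q['confidence'],2),np.round(np.array(q['xy'])*[560,420],0),np.round(atz(p,q['xy'],z),3)) for q in r])
E
```

```text
pics
top [ 0.404 -0.098  1.233]
ageing_box [(0.88, array([194., 223.]), array([0.55 , 0.095, 0.   ]))]
box_floor []
cover_hinge [(0.78, array([193., 181.]), array([0.644, 0.086, 0.086]))]
cover_handle [(0.6, array([180., 254.]), array([0.462, 0.111, 0.112]))]
bolt_knob [(0.44, array([234., 237.]), array([ 0.503, -0.016,  0.107]))]
pack_mid []
pack_tray [(0.77, array([356., 233.]), array([ 0.517, -0.332,  0.   ]))]
free_bay [(0.86, array([337., 236.]), array([ 0.51 , -0.279,  0.004])), (0.68, array([263., 196.]), array([ 0.62 , -0.088,  0.004]))]
done_pack_mid [(0.9, array([375., 227.]), array([ 0.527, -0.375,  0.037]))]
tumbler_mid [(0.95, array([264., 199.]), array([ 0.597, -0.09 ,  0.083]))]
copper_mid [(0.63, array([202., 159.]), array([0.714, 0.07 , 0.036]))]
reel_mid [(0.87, array([278., 258.]), array([ 0.454, -0.122,  0.016]))]
jar_mid [(0.81, array([408., 187.]), array([ 0.624, -0.453,  0.08 ]))]
scene [-0.054  0.673  0.784]
ageing_box [(0.68, array([234., 282.]), array([0.537, 0.1  , 0.   ])), (0.68, array([256., 265.]), array([0.535, 0.017, 0.   ]))]
box_floor [(0.7, array([
[... 445 characters left out ...]
043]))]
pack_tray [(0.88, array([331., 212.]), array([ 0.526, -0.322,  0.   ])), (0.61, array([279., 234.]), array([ 0.577, -0.129,  0.   ]))]
free_bay [(0.67, array([332., 216.]), array([ 0.511, -0.304,  0.004])), (0.64, array([326., 219.]), array([ 0.514, -0.277,  0.004]))]
done_pack_mid [(0.87, array([341., 201.]), array([ 0.51 , -0.349,  0.037])), (0.43, array([243., 271.]), array([0.519, 0.085, 0.037]))]
tumbler_mid [(0.9, array([260., 215.]), array([ 0.606, -0.076,  0.083]))]
copper_mid [(0.71, array([194., 236.]), array([0.719, 0.07 , 0.036]))]
reel_mid [(0.84, array([311., 253.]), array([ 0.445, -0.105,  0.015]))]
jar_mid [(0.79, array([330., 165.]), array([ 0.625, -0.451,  0.08 ]))]
```

```bash
python3 - <<'E'
import cv2
a=cv2.imread('pics/top0.png')
cv2.imwrite('pics/top0c.png',cv2.resize(a[130:300,110:450],(800,400),interpolation=cv2.INTER_CUBIC))
E
```

```text
(no output)
```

View pics/top0c.png

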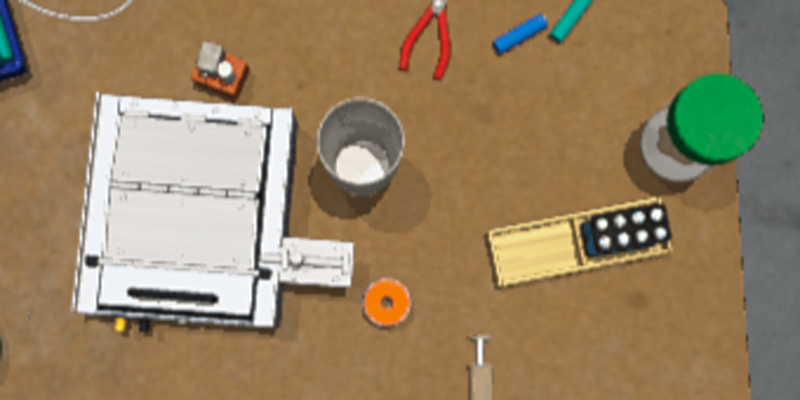

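View pics/scene0.png

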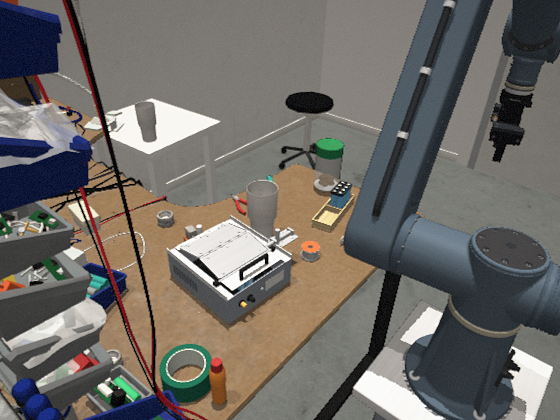

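```bash
cat >> h.py <<'E'
from scipy.spatial.transform import Rotation as Ro
def down(yaw,tilt=0):
    """tool down, tool y axis at world angle yaw (deg)"""
    y=np.array([np.cos(np.radians(yaw)),np.sin(np.radians(yaw)),0]);z=np.array([0,0,-1.]);x=np.cross(y,z)
    return np.c_[x,y,z]@Ro.from_euler('y',tilt,degrees=True).as_matrix()
def go(p,R,first='turn'):
    s=read_state();R0=np.array(s['tcp_rot']);P=np.array(s['position'])
    w=Ro.from_matrix(R0.T@R).as_rotvec()*180/np.pi/120
    d=np.array(p)-P
    print('turn',np.round(w,4),'deg',np.round(np.linalg.norm(w)*120,1),'shift in new frame',np.round(R.T@d/.03,3),'in old',np.round(R0.T@d/.03,3))
E
python3 - <<'E'
from h import *
s=read_state();print({k:np.round(v,3).tolist() for k,v in s.items()}, [globals().get('grip_point_offset')])
p=capture('wrist');R=np.array(s['tcp_rot']);print('cam in tool',R.T@(np.array(p['eye'])-s['position']),(R.T@np.array(p['rotation'])).round(2),p['mtx'])
go([.46,.03,.30],down(90-5.5))
E
```

```text
{'time_s': 1.4, 'joint_positions': [-84.195, 30.222, 82.088, -0.001, 67.689, -10.228], 'qvel': [-0.004, -0.007, -0.032, 0.044, 0.084, -0.059], 'tau': [0.0, -44.001, -17.698, 0.064, 0.051, -0.0], 'position': [0.173, -0.601, 0.223], 'tcp_rot': [[0.961, 0.276, -0.0], [0.276, -0.961, -0.0], [-0.0, 0.0, -1.0]], 'force': [0.007, -0.562, -0.062], 'moment': [0.064, -0.028, 0.0], 'grasp_force': 0.0, 'opening': 1.004} [0.0187]
cam in tool [ 0.07489919 -0.00022747 -0.1617503 ] [[ 0.   -0.96 -0.27]
 [ 1.    0.    0.  ]
 [-0.   -0.27  0.96]] [[325.1922621    0.         281.84318701]
 [  0.         325.1922621  207.84295659]
 [  0.           0.           1.        ]]
turn [-0.      0.     -1.3206] deg 158.5 shift in new frame [-7.52  21.843 -2.581] in old [ 15.012 -17.559  -2.581]
```

Emit:
move_arm --increments '[[[0.75,-0.88,-0.13],[0,0,0],0],[[0.75,-0.88,-0.13],[0,0,0],0],[[0.75,-0.88,-0.13],[0,0,0],0],[[0.75,-0.88,-0.13],[0,0,0],0],[[0.75,-0.88,-0.13],[0,0,0],0],[[0.75,-0.88,-0.13],[0,0,0],0],[[0.75,-0.88,-0.13],[0,0,0],0],[[0.75,-0.88,-0.13],[0,0,0],0],[[0.75,-0.88,-0.13],[0,0,0],0],[[0.75,-0.88,-0.13],[0,0,0],0],[[0.75,-0.88,-0.13],[0,0,0],0],[[0.75,-0.88,-0.13],[0,0,0],0],[[0.75,-0.88,-0.13],[0,0,0],0],[[0.75,-0.88,-0.13],[0,0,0],0],[[0.75,-0.88,-0.13],[0,0,0],0],[[0.75,-0.88,-0.13],[0,0,0],0],[[0,0,0],[0,0,0.045],0.4],[[0,0,0],[0,0,0.045],0.4],[[0,0,0],[0,0,0.045],0.4],[[0,0,0],[0,0,0.045],0.4]]'

```text
time_s: 3.12
position: [0.4022, -0.0948, 0.2852]
tcp_rot: [[0.995, -0.1, 0.001], [-0.1, -0.995, -0.0], [0.001, 0.0, -1.0]]
force: [0.1, 0.3, 0.5]
opening: 0.783
grasp_force: 0.0
```

```bash
python3 - <<'E'
from h import *
s=read_state();print(np.round(s['position'],3),np.round(s['joint_positions'],1))
p=capture('wrist');save(p,'w1.png')
for k in ['cover_hinge','cover_handle','bolt_knob','ageing_box','tumbler_mid','reel_mid']:
    print(k,[(round(q['confidence'],2),np.round(np.array(q['xy'])*[560,420],0),np.round(atz(p,q['xy'],Z[k],True),3)) for q in pinpoint(p,k)[:2]])
E
```

```text
[ 0.402 -0.095  0.285] [-28.8   8.6 105.7  -0.   65.7  66.9]
cover_hinge [(0.74, array([115.,   3.]), array([0.652, 0.084, 0.086]))]
cover_handle [(0.6, array([101., 159.]), array([0.461, 0.109, 0.112]))]
bolt_knob [(0.59, array([204., 110.]), array([ 0.495, -0.022,  0.107]))]
ageing_box [(0.88, array([141.,  84.]), array([0.554, 0.093, 0.   ]))]
tumbler_mid [(0.82, array([256.,   6.]), array([ 0.609, -0.087,  0.083]))]
reel_mid [(0.56, array([288., 132.]), array([ 0.456, -0.108,  0.016])), (0.23, array([204., 107.]), array([ 0.503, -0.001,  0.016]))]
```

View pics/w1.png

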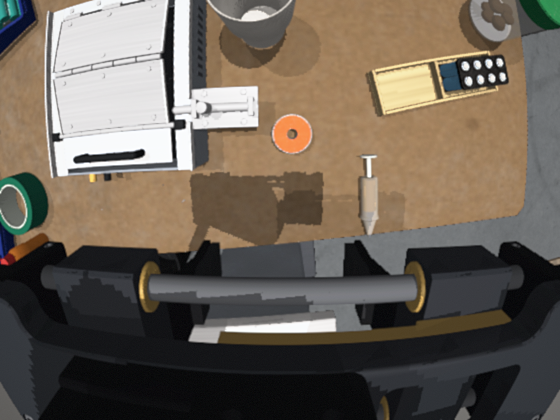

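The wrist view shows the handle bar from about (76,157) to (143,154), the knob at about (204,106), and the tumbler up behind the shelf. The arm is clear of everything.

```bash
python3 - <<'E'
from h import *
p=capture('wrist');f=lambda x,y,z:np.round(atz(p,[x/560,y/420],z,True),4)
g=p['img'].max(2)[140:172,66:155]; m=(g<70).astype(np.uint8)
n,l,st,c=cv2.connectedComponentsWithStats(m);i=1+np.argmax(st[1:,4]);ys,xs=np.where(l==i)
pts=np.array([atz(p,[(x+66.5)/560,(y+140.5)/420],.114,True)[:2] for x,y in zip(xs,ys)])
(cx,cy),(w,h),a=cv2.minAreaRect(pts.astype(np.float32));v=np.linalg.svd(pts-pts.mean(0),full_matrices=False)[2][0]
print('bar',pts.mean(0),(cx,cy),w,h,'dir deg',np.degrees(np.arctan2(v[1],v[0])),len(pts))
print('knob top/base',f(204,101,.119),f(205,112,.09))
cv2.imwrite('pics/w1c.png',cv2.resize(cv2.cvtColor(p['img'],cv2.COLOR_RGB2BGR)[0:190,40:280],(757,600),interpolation=cv2.INTER_CUBIC))
E
```

```text
bar [0.46121118 0.09593067] (0.4619349241256714, 0.09804260730743408) 0.09613852202892303 0.009015930816531181 dir deg 85.27296835266766 453
knob top/base [ 0.5024 -0.0263  0.119 ] [ 0.4923 -0.0193  0.09  ]
```

View pics/w1c.png

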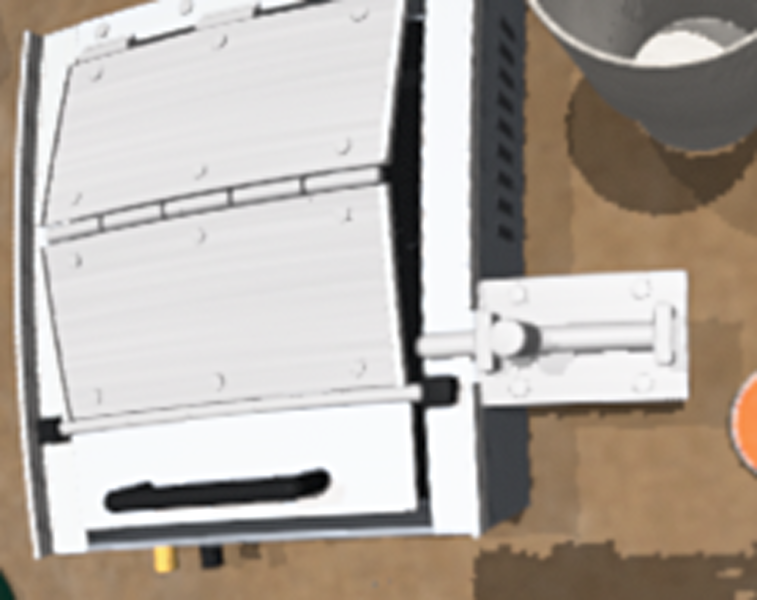

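```bash
python3 - <<'E'
from h import *
go([.496,-.024,.0995],down(-95.2))
E
```

```text
turn [ 0.     -0.     -0.0028] deg 0.3 shift in new frame [ 2.907 -2.654  6.182] in old [ 2.892 -2.671  6.182]
```

Emit:
move_arm --increments '[[[0.723,-0.668,0],[0,0,0],0.4],[[0.723,-0.668,0],[0,0,0],0.4],[[0.723,-0.668,0],[0,0,0],0.4],[[0.723,-0.668,0],[0,0,0],0.4],[[0,0,0.8],[0,0,0],0.4],[[0,0,0.8],[0,0,0],0.4],[[0,0,0.8],[0,0,0],0.4],[[0,0,0.8],[0,0,0],0.4]]'

```text
time_s: 4.18
position: [0.4963, -0.0238, 0.188]
tcp_rot: [[0.995, -0.096, 0.001], [-0.096, -0.995, -0.0], [0.001, 0.0, -1.0]]
force: [-0.3, -0.3, 0.2]
opening: 0.603
grasp_force: 0.0
```

```bash
python3 - <<'E'
from h import *
s=read_state();print(np.round(s['position'],3))
p=capture('wrist');save(p,'w2.png')
print([(round(q['confidence'],2),np.round(np.array(q['xy'])*[560,420],0),np.round(atz(p,q['xy'],.107,True),4)) for q in pinpoint(p,'bolt_knob')[:2]])
E
```

```text
[ 0.496 -0.024  0.188]
[(0.69, array([279., 214.]), array([ 0.4972, -0.0218,  0.107 ]))]
```

View pics/w2.png

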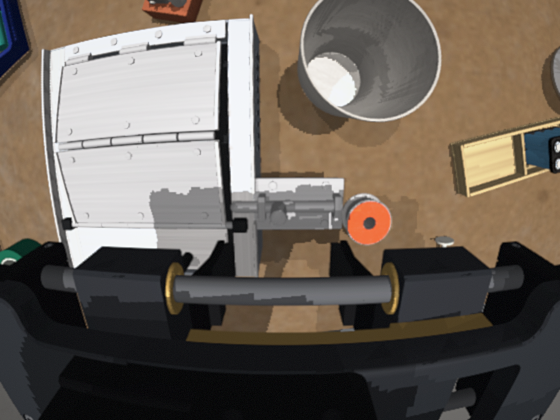

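The knob stands midway between the open fingers at about (276,208).

Emit:
move_arm --increments '[[[0,0,0.75],[0,0,0],0.4],[[0,0,0.75],[0,0,0],0.4],[[0,0,0.75],[0,0,0],0.4],[[0,0,0.5],[0,0,0],0.4],[[0,0,0.2],[0,0,0],0.4],[[0,0,0],[0,0,0],0.7],[[0,0,0],[0,0,0],1],[[0,0,0],[0,0,0],1],[[0,0,0],[0,0,0],1],[[0,0,0],[0,0,0],1],[[0,0,0],[0,0,0],1]]'

```text
time_s: 5.2
position: [0.4965, -0.024, 0.1012]
tcp_rot: [[0.995, -0.097, 0.001], [-0.097, -0.995, -0.0], [0.001, 0.0, -1.0]]
force: [-0.6, 0.3, 0.1]
opening: 0.23
grasp_force: 0.0
```

Emit:
move_arm --increments '[[[0,0,0],[0,0,0],1],[[0,0,0],[0,0,0],1],[[0,0,0],[0,0,0],1],[[0,0,0],[0,0,0],1]]'

```text
time_s: 5.53
position: [0.4965, -0.0237, 0.1009]
tcp_rot: [[0.995, -0.097, 0.001], [-0.097, -0.995, 0.0], [0.001, -0.0, -1.0]]
force: [0.6, 2.8, 5.4]
opening: 0.139
grasp_force: 30.0
```

Gripped (opening 0.139 × 87 ≈ 12 mm, matching the 13 mm post). Drawing it.

Emit:
move_arm --increments '[[[0,0.1,0],[0,0,0],1],[[0,0.1,0],[0,0,0],1],[[0,0.1,0],[0,0,0],1],[[0,0.1,0],[0,0,0],1],[[0,0.1,0],[0,0,0],1],[[0,0.1,0],[0,0,0],1],[[0,0.1,0],[0,0,0],1],[[0,0.06,0],[0,0,0],1],[[0,0,0],[0,0,0],1]]'

```text
time_s: 6.28
position: [0.4945, -0.045, 0.101]
tcp_rot: [[0.995, -0.1, 0.002], [-0.1, -0.995, 0.003], [0.001, -0.003, -1.0]]
force: [2.6, 8.4, 5.8]
opening: 0.138
grasp_force: 30.0
```

Emit:
move_arm --increments '[[[0,0.06,0],[0,0,0],1],[[0,0.06,0],[0,0,0],1],[[0,0,0],[0,0,0],1]]'

```text
time_s: 6.53
position: [0.4944, -0.0453, 0.1009]
tcp_rot: [[0.995, -0.102, 0.003], [-0.102, -0.995, 0.009], [0.002, -0.009, -1.0]]
force: [6.2, 20.3, 6.9]
opening: 0.133
grasp_force: 30.0
```

Emit:
move_arm --increments '[[[0,-0.1,0],[0,0,0],0.5],[[0,0,0],[0,0,0],0.5],[[0,0,0],[0,0,0],0.5],[[0,0,0],[0,0,0],0.5],[[0,0,0],[0,0,0],0.5],[[0,0,-0.5],[0,0,0],0.5],[[0,0,-0.8],[0,0,0],0.5],[[0,0,-0.9],[0,0,0],1],[[0,0,-0.9],[0,0,0],1],[[-0.5,-0.8,0],[0,0,0],1],[[-0.5,-0.8,0],[0,0,0],1],[[-0.5,-0.8,0],[0,0,0],1],[[-0.5,-0.8,0],[0,0,0],1],[[-0.5,-0.8,0],[0,0,0],1],[[0,0,0],[0,0,0],1]]'

```text
time_s: 7.78
position: [0.4267, 0.0824, 0.1931]
tcp_rot: [[0.996, -0.094, -0.005], [-0.094, -0.996, 0.001], [-0.005, -0.001, -1.0]]
force: [0.1, -0.2, 0.2]
opening: 0.026
grasp_force: 0.0
```

```bash
python3 - <<'E'
from h import *
s=read_state();print(np.round(s['position'],3))
for c in ['wrist','scene','top']:
  p=capture(c)
  for k in ['bolt_knob','cover_handle','cover_hinge']:
    print(c,k,[(round(q['confidence'],2),np.round(np.array(q['xy'])*[560,420],0),np.round(atz(p,q['xy'],Z[k],c=='wrist'),4)) for q in pinpoint(p,k)[:2]])
  if c=='wrist':save(p,'w3.png')
go([.425,.106,.1],down(-95,15))
E
```

```text
[0.427 0.082 0.193]
wrist bolt_knob [(0.74, array([432., 117.]), array([ 0.4953, -0.0455,  0.107 ]))]
wrist cover_handle []
wrist cover_hinge []
scene bolt_knob [(0.58, array([286., 228.]), array([ 0.493 , -0.0509,  0.107 ]))]
scene cover_handle [(0.88, array([256., 262.]), array([0.4588, 0.1038, 0.112 ]))]
scene cover_hinge [(0.89, array([206., 235.]), array([0.6465, 0.0873, 0.086 ])), (0.67, array([231., 278.]), array([0.4855, 0.16  , 0.086 ]))]
top bolt_knob [(0.64, array([244., 237.]), array([ 0.5008, -0.0405,  0.107 ])), (0.31, array([335., 236.]), array([ 0.5   , -0.2588,  0.107 ]))]
top cover_handle [(0.6, array([195., 179.]), array([0.6444, 0.0773, 0.112 ]))]
top cover_hinge [(0.78, array([194., 178.]), array([0.6528, 0.0827, 0.086 ]))]
turn [ 0.0007  0.1251 -0.0051] deg 15.0 shift in new frame [-1.074 -0.876  2.934] in old [-0.287 -0.873  3.112]
```

View pics/w3.png

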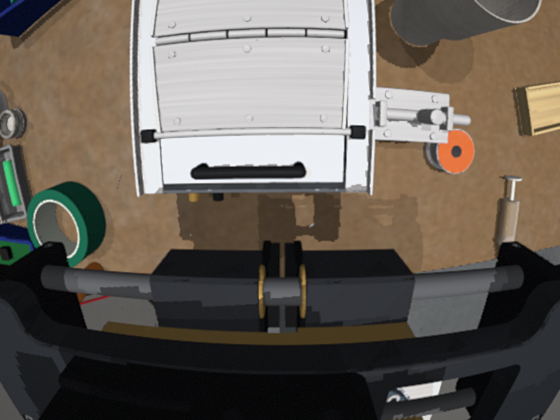

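The knob has moved to the outer keeper (bolt drawn), and the bar's middle is at about (248,172).

Emit:
move_arm --increments '[[[0,-0.44,0],[0,0.042,0],1],[[0,-0.44,0],[0,0.042,0],1],[[0,0,0],[0,0.041,0],1],[[-0.36,0,0.8],[0,0,0],1],[[-0.36,0,0.8],[0,0,0],1],[[-0.25,0,0.8],[0,0,0],1],[[-0.1,0,0.5],[0,0,0],1],[[0,0,0],[0,0,0],1]]'

```text
time_s: 9.05
position: [0.4233, 0.1064, 0.0986]
tcp_rot: [[0.963, -0.097, 0.252], [-0.094, -0.995, -0.025], [0.253, 0.001, -0.967]]
force: [0.1, -0.8, 0.0]
opening: 0.002
grasp_force: 0.0
```

```bash
python3 - <<'E'
from h import *
s=read_state();print(np.round(s['position'],4),np.round(s['joint_positions'],1))
p=capture('wrist');save(p,'w4.png')
go([.445,.104,.099],down(-94.9,15))
E
```

```text
[0.4233 0.1064 0.0986] [  0.5  27.6 125.6  -7.4  12.3 103.1]
turn [ 0.0017  0.0018 -0.0054] deg 0.7 shift in new frame [0.666 0.023 0.208] in old [0.667 0.014 0.206]
```

View pics/w4.png

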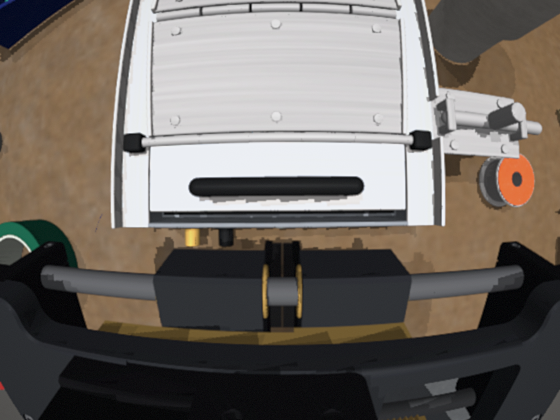

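Emit:
move_arm --increments '[[[0.387,0,0.1],[0,0,0],1],[[0.387,0,0.1],[0,0,0],1],[[0.194,0,0.05],[0,0,0],1],[[0.194,0,0.05],[0,0,0],1],[[0.194,0,0.05],[0,0,0],1],[[0.194,0,0.05],[0,0,0],1],[[0.194,0,0.05],[0,0,0],1],[[0.29,0,0.075],[0,0,0],1],[[0.29,0,0.075],[0,0,0],1],[[0.29,0,0.075],[0,0,0],1],[[0.29,0,0.075],[0,0,0],1]]'

```text
time_s: 10.02
position: [0.516, 0.0978, 0.102]
tcp_rot: [[0.961, -0.097, 0.259], [-0.094, -0.995, -0.025], [0.26, -0.0, -0.966]]
force: [-0.5, 0.6, -1.7]
opening: 0.006
grasp_force: 0.6
```

```bash
python3 - <<'E'
from h import *
s=read_state();print(np.round(s['position'],4),np.round(s['force'],1))
for c in ['wrist','scene']:
  p=capture(c)
  print(c,[(round(q['confidence'],2),np.round(np.array(q['xy'])*[560,420],0),np.round(atz(p,q['xy'],.112,c=='wrist'),4)) for q in pinpoint(p,'cover_handle')[:2]])
  save(p,c+'5.png')
a=cv2.imread('pics/wrist5.png');b=cv2.imread('pics/scene5.png')[200:350,130:330]
cv2.imwrite('pics/c5.png',np.hstack([cv2.resize(a,(400,300)),cv2.resize(b,(400,300),interpolation=cv2.INTER_CUBIC)]))
E
```

```text
[0.516  0.0978 0.102 ] [-0.5  0.6 -1.7]
wrist [(0.91, array([276., 238.]), array([0.5285, 0.0998, 0.112 ])), (0.34, array([280.,  42.]), array([0.6348, 0.0875, 0.112 ]))]
scene [(0.56, array([235., 251.]), array([0.5246, 0.1053, 0.112 ]))]
```

View pics/c5.png

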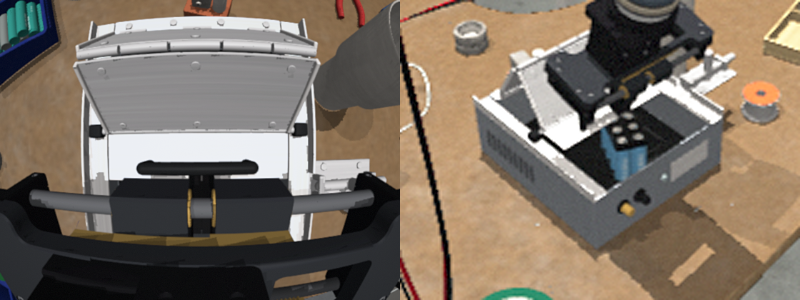

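The cover is rising properly with the bar against the fingers, and the pack shows below it. I'll keep pushing.

Emit:
move_arm --increments '[[[0.29,0,0.085],[0,0,0],1],[[0.29,0,0.085],[0,0,0],1],[[0.29,0,0.085],[0,0,0],1],[[0.29,0,0.085],[0,0,0],1],[[0.29,0,0.085],[0,0,0],1],[[0.29,0,0.085],[0,0,0],1],[[0.29,0,0.085],[0,0,0],1],[[0.29,0,0.085],[0,0,0],1],[[0.1,0,0.025],[0,0,0],1],[[0.1,0,0.025],[0,0,0],1],[[0,0,0],[0,0,0],1]]'

```text
time_s: 11.13
position: [0.5936, 0.0901, 0.1004]
tcp_rot: [[0.961, -0.097, 0.258], [-0.094, -0.995, -0.025], [0.26, -0.0, -0.966]]
force: [0.0, -0.7, -0.3]
opening: 0.006
grasp_force: 0.0
```

Emit:
move_arm --increments '[[[0.1,0,0.027],[0,0,0],1],[[0.1,0,0.027],[0,0,0],1],[[0.1,0,0.027],[0,0,0],1],[[0,0,0],[0,0,0],1]]'

```text
time_s: 11.47
position: [0.6011, 0.0894, 0.0998]
tcp_rot: [[0.962, -0.097, 0.255], [-0.094, -0.995, -0.025], [0.256, 0.0, -0.967]]
force: [-2.2, 0.2, 0.2]
opening: 0.005
grasp_force: 1.1
```

Emit:
move_arm --increments '[[[0.07,0,0.018],[0,0,0],1],[[0.07,0,0.018],[0,0,0],1],[[0.07,0,0.018],[0,0,0],1],[[0,0,0],[0,0,0],1]]'

```text
time_s: 11.8
position: [0.6019, 0.0893, 0.0982]
tcp_rot: [[0.965, -0.097, 0.244], [-0.094, -0.995, -0.025], [0.245, 0.001, -0.97]]
force: [-11.1, 0.0, 3.1]
opening: 0.003
grasp_force: 4.8
```

Hard stop reached. Backing off and looking at the pack.

Emit:
move_arm --increments '[[[-0.4,0,-0.1],[0,0,0],1],[[-0.6,0,-0.16],[0,0,0],1],[[-0.8,0,-0.4],[0,0,0],0.5],[[-0.6,0,-0.8],[0,0,0],0],[[-0.6,0,-0.8],[0,0,0],0],[[-0.6,0,-0.8],[0,-0.042,0],0],[[-0.6,0,-0.8],[0,-0.042,0],0],[[-0.3,0.4,-0.8],[0,-0.042,0],0],[[0,0.4,0],[0,0,0],0],[[0,0,0],[0,0,0],0]]'

```text
time_s: 12.63
position: [0.4486, 0.0791, 0.2067]
tcp_rot: [[0.995, -0.098, 0.005], [-0.098, -0.995, -0.001], [0.005, 0.0, -1.0]]
force: [-0.0, -0.3, -0.3]
opening: 0.526
grasp_force: 0.0
```

```bash
python3 - <<'E'
from h import *
s=read_state();print(np.round(s['position'],4),np.round(s['joint_positions'],1))
for c in ['wrist','top','scene']:
  p=capture(c);save(p,c+'6.png')
  for k in ['pack_mid','box_floor','cover_handle','cover_hinge','bolt_knob','free_bay','done_pack_mid','pack_tray']:
    print(c,k,[(round(q['confidence'],2),np.round(np.array(q['xy'])*[560,420],0),np.round(atz(p,q['xy'],Z[k],c=='wrist'),4)) for q in pinpoint(p,k)[:2]])
a=cv2.imread('pics/wrist6.png')[:260];b=cv2.imread('pics/top6.png')[140:290,110:430]
cv2.imwrite('pics/c6.png',np.vstack([cv2.resize(a,(600,279)),cv2.resize(b,(600,281),interpolation=cv2.INTER_CUBIC)]))
E
```

```text
[0.4486 0.0791 0.2067] [ -4.1  18.5 106.8  -0.   54.4  91.6]
wrist pack_mid [(0.9, array([261., 125.]), array([0.5185, 0.0926, 0.043 ]))]
wrist box_floor []
wrist cover_handle [(0.57, array([246.,  12.]), array([0.6133, 0.091 , 0.112 ]))]
wrist cover_hinge []
wrist bolt_knob [(0.81, array([422., 144.]), array([ 0.4942, -0.0461,  0.107 ])), (0.74, array([535., 120.]), array([ 0.5151, -0.1809,  0.107 ]))]
wrist free_bay [(0.68, array([534., 123.]), array([ 0.5073, -0.278 ,  0.004 ]))]
wrist done_pack_mid []
wrist pack_tray [(0.9, array([548., 117.]), array([ 0.5177, -0.3144,  0.    ])), (0.43, array([262., 126.]), array([0.5168, 0.0948, 0.    ]))]
top pack_mid [(0.85, array([193., 235.]), array([0.513 , 0.0918, 0.043 ]))]
top box_floor [(0.67, array([190., 233.]), array([0.5219, 0.1058, 0.01  ]))]
top cover_handle [(0.72, array([186., 188.]), array([0.6223, 0.0978, 0.112 ]))]
top cover_hinge [(0.81, array([194., 179.]), array([0.65  , 0.0837, 0.086 ]))]
top bolt_knob [(0.56, array([243., 243.]), array([ 0.488 , -0.0373,  0.107 ]))]
top free_bay [(0.8, array([337., 235.]), array([ 0.511
[... 457 characters left out ...]
26, 0.01  ])), (0.42, array([340., 197.]), array([ 0.5468, -0.4038,  0.01  ]))]
scene cover_handle [(0.73, array([213., 236.]), array([0.603 , 0.1014, 0.112 ]))]
scene cover_hinge [(0.64, array([208., 233.]), array([0.6508, 0.0775, 0.086 ])), (0.17, array([328., 223.]), array([ 0.4402, -0.1677,  0.086 ]))]
scene bolt_knob [(0.71, array([287., 229.]), array([ 0.4899, -0.0498,  0.107 ]))]
scene free_bay [(0.76, array([327., 221.]), array([ 0.5039, -0.2705,  0.004 ]))]
scene done_pack_mid [(0.78, array([342., 200.]), array([ 0.5119, -0.3563,  0.037 ]))]
scene pack_tray [(0.67, array([234., 279.]), array([0.5437, 0.0938, 0.    ])), (0.59, array([333., 215.]), array([ 0.5131, -0.315 ,  0.    ]))]
```

View pics/c6.png

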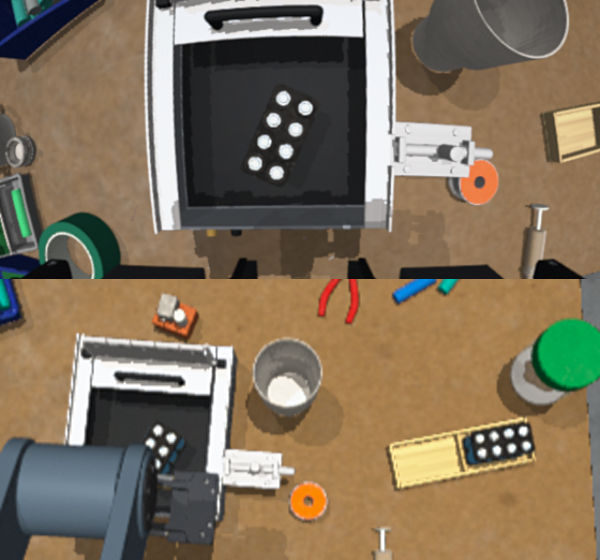

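The cover is folded, and the eight cell tops are at about (236–286, 91–161) in the wrist frame. I'll fit the pack pose to them and the tray pose in the top view.

```bash
cat >> h.py <<'E'
def blobs(p,x0,y0,x1,y1,z,wrist=True,thr=170):
    g=cv2.cvtColor(p['img'],cv2.COLOR_RGB2GRAY)[y0:y1,x0:x1]
    n,l,st,c=cv2.connectedComponentsWithStats((g>thr).astype(np.uint8))
    c=np.array([c[i]+[x0+.5,y0+.5] for i in range(1,n) if 12<st[i,4]<400])
    return c,np.array([atz(p,q/[560,420],z,wrist)[:2] for q in c])
def fit(P):
    c=P.mean(0);v=np.linalg.svd(P-c)[2][0];return c,np.degrees(np.arctan2(v[1],v[0]))
E
python3 - <<'E'
from h import *
p=capture('wrist');c,P=blobs(p,225,82,298,172,.075)
print(len(c),np.round(c,0).tolist());ct,a=fit(P);print(ct,a,np.round((P-ct)@Ro.from_euler('z',a,degrees=True).as_matrix()[:2,:2],4).tolist())
q=capture('top');c,P=blobs(q,360,205,400,240,.070,False,150);print('done',len(P),fit(P))
h=cv2.cvtColor(q['img'],cv2.COLOR_RGB2HSV);r=h[205:265,305:405];print(h[235,335],h[250,300],h[245,400])
np.save('top.npy',h)
E
```

```text
8 [[266.0, 88.0], [287.0, 96.0], [257.0, 108.0], [277.0, 117.0], [248.0, 128.0], [268.0, 137.0], [239.0, 149.0], [259.0, 157.0]]
[0.51739817 0.09064901] 150.51712693994284 [[-0.0298, -0.0099], [-0.03, 0.01], [-0.0101, -0.0101], [-0.01, 0.0099], [0.0098, -0.0099], [0.0101, 0.01], [0.0299, -0.0099], [0.03, 0.0099]]
done 10 (array([ 0.52452593, -0.3758817 ]), np.float64(86.29029764083806))
[ 24 103 248] [ 16 134 167] [ 17 131 165]
```

```bash
python3 - <<'E'
from h import *
go([.5174,.0906,.0433],down(-119.5))
h=np.load('top.npy');m=((h[...,0]>17)&(h[...,0]<32)&(h[...,2]>190)&(h[...,1]>50)).astype(np.uint8)[200:270,295:410]
ys,xs=np.where(m);print(xs.min()+295,xs.max()+295,ys.min()+200,ys.max()+200,len(xs));(c,wh,a)=cv2.minAreaRect(np.c_[xs+295.5,ys+200.5].astype(np.float32));print(c,wh,a)
E
```

```text
turn [0.0002 0.001  0.1994] deg 23.9 shift in new frame [ 1.904 -1.466  5.382] in old [ 2.346 -0.568  5.377]
318 395 214 250 991
(356.7093811035156, 232.51776123046875) (24.282705307006836, 74.98391723632812) 78.90628051757812
```

Emit:
move_arm --increments '[[[0,0,0],[0,0,0.05],0],[[0,0,0],[0,0,0.05],0],[[0,0,0],[0,0,0.05],0],[[0,0,0],[0,0,0.05],0],[[0.64,-0.49,0],[0,0,0],0],[[0.64,-0.49,0],[0,0,0],0],[[0.63,-0.49,0],[0,0,0],0],[[0,0,0.9],[0,0,0],0],[[0,0,0.9],[0,0,0],0],[[0,0,0.9],[0,0,0],0],[[0,0,0],[0,0,0],0]]'

```text
time_s: 15.0
position: [0.5137, 0.0906, 0.1193]
tcp_rot: [[0.87, -0.494, -0.013], [-0.494, -0.87, 0.001], [-0.011, 0.006, -1.0]]
force: [-1.9, -0.3, 0.7]
opening: 1.002
grasp_force: 0.0
```

```bash
python3 - <<'E'
from h import *
p=capture('wrist');s=read_state();print(s['position'],s['opening'],s['joint_positions'])
for k in ['pack_mid']: print([(q['confidence'],np.array(q['xy'])*[560,420],atz(p,q['xy'],.043,True)) for q in pinpoint(p,k)])
c,P=blobs(p,200,100,380,330,.075);print(np.round(c,0).tolist(),np.round(P,3).tolist())
go([.5174,.0906,.0433],down(-119.5))
E
```

```text
[0.51520704 0.09059719 0.12143037] 0.9990850802979516 [-2.28107352e+00  3.12085244e+01  1.01693458e+02  8.00689415e-03
  4.76113181e+01  1.17282481e+02]
[]
[[217.0, 109.0], [262.0, 182.0], [293.0, 182.0], [262.0, 205.0], [293.0, 206.0]] [[0.604, 0.086], [0.549, 0.085], [0.539, 0.067], [0.535, 0.093], [0.525, 0.075]]
turn [ 0.0009  0.002  -0.0006] deg 0.3 shift in new frame [ 0.015 -0.01   2.66 ] in old [ 0.026 -0.015  2.66 ]
```

Emit:
move_arm --increments '[[[0,0,0.6],[0,0,0],0],[[0,0,0.6],[0,0,0],0],[[0,0,0.6],[0,0,0],0],[[0,0,0.5],[0,0,0],0],[[0,0,0.36],[0,0,0],0],[[0,0,0],[0,0,0],0.3],[[0,0,0],[0,0,0],0.45],[[0,0,0],[0,0,0],0.7],[[0,0,0],[0,0,0],0.7],[[0,0,0],[0,0,0],0.7],[[0,0,0],[0,0,0],0.7],[[0,0,0],[0,0,0],0.7],[[0,0,0],[0,0,0],0.7],[[0,0,0],[0,0,0],0.7],[[0,0,0],[0,0,0],0.7]]'

```text
time_s: 16.35
position: [0.5175, 0.0907, 0.0441]
tcp_rot: [[0.87, -0.494, -0.002], [-0.494, -0.87, 0.0], [-0.001, 0.0, -1.0]]
force: [0.3, 1.5, 3.2]
opening: 0.478
grasp_force: 30.0
```

Emit:
move_arm --increments '[[[0,0,-0.3],[0,0,0],0.7],[[0,0,-0.6],[0,0,0],0.7],[[0,0,-0.8],[0,0,0],0.7],[[0,0,-0.8],[0,0,0],0.7],[[0,0,-0.8],[0,0,0],0.7],[[0,0,-0.8],[0,0,0],0.7],[[0,0,-0.8],[0,0,0],0.7],[[0,0,-0.8],[0,0,0],0.7],[[0,0,-0.8],[0,0,0],0.7],[[0,0,-0.8],[0,0,0],0.7],[[0.12,0.43,0],[0,0,0],0.7],[[0.24,0.86,0],[0,0,0],0.7],[[0.24,0.86,0],[0,0,0],0.7],[[0.24,0.86,0],[0,0,0],0.7],[[0.24,0.86,0],[0,0,0],0.7],[[0.24,0.86,0],[0,0,0],0.7],[[0.24,0.86,0],[0,0,0],0.7],[[0.24,0.86,0],[0,0,0],0.7],[[0.24,0.86,0],[0,0,0],0.7],[[0.12,0.43,0],[0,0,0],0.7]]'

```text
time_s: 18.02
position: [0.458, -0.1457, 0.2626]
tcp_rot: [[0.869, -0.495, -0.004], [-0.495, -0.869, -0.001], [-0.003, 0.002, -1.0]]
force: [-0.1, 0.8, -3.6]
opening: 0.482
grasp_force: 30.0
```

```bash
python3 - <<'E'
from h import *
s=read_state();print(s['position'],s['opening'],s['grasp_force'],np.round(s['joint_positions'],1))
p=capture('wrist');save(p,'w7.png')
for k in ['free_bay','done_pack_mid','pack_tray']:
    print(k,[(round(q['confidence'],2),np.round(np.array(q['xy'])*[560,420],0),np.round(atz(p,q['xy'],Z[k],True),4)) for q in pinpoint(p,k)[:2]])
E
```

```text
[ 0.45797266 -0.14572453  0.26264096] 0.4823414321368852 30.000109006650746 [-30.9  16.2  99.2  -0.2  64.8  88.8]
free_bay [(0.69, array([351.,  91.]), array([ 0.5091, -0.2789,  0.004 ]))]
done_pack_mid [(0.69, array([412.,  43.]), array([ 0.5304, -0.3726,  0.037 ]))]
pack_tray [(0.89, array([376.,  67.]), array([ 0.5222, -0.3265,  0.    ]))]
```

View pics/w7.png

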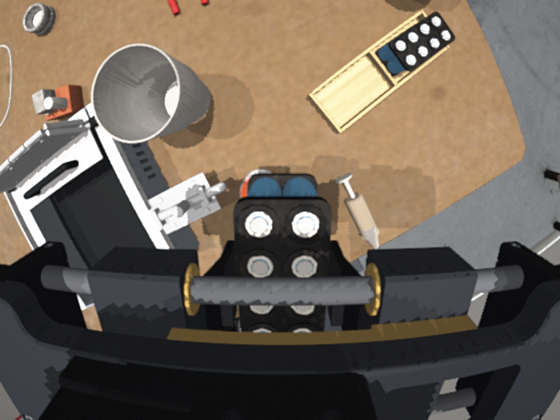

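Wrist view: the pack is held square in the fingers. The tray runs from about (311,97)/(341,132) to (424,11)/(455,40), with the empty bay nearest. I'll fit the tray silhouette in two views.

```bash
cat >> h.py <<'E'
def proj(p,X,wrist):
    K=np.array(p['mtx']);c=(np.asarray(X)-p['eye'])@np.array(p['rotation'])
    n=np.linalg.norm(c[:,:2],axis=1);s=np.arctan2(n,c[:,2])/n if wrist else 1/c[:,2]
    return c[:,:2]*s[:,None]*[K[0,0],K[1,1]]+[K[0,2],K[1,2]]
def boxpts(x,y,a,L,W,z0,z1,off=0):
    R=Ro.from_euler('z',a).as_matrix();return np.array([R@[off+i*L/2,j*W/2,0]+[x,y,k] for i in(-1,1) for j in(-1,1) for k in(z0,z1)])
E
cat > tray.py <<'E'
from h import *
from scipy.optimize import minimize
S=4
def mk(q):
    m=np.zeros((420*S,560*S),np.uint8);cv2.fillConvexPoly(m,cv2.convexHull(np.round(q*S).astype(np.int32)),1);return m
def tray(cams,x0=(.517,-.327,np.radians(100))):
    D=[]
    for c in cams:
        p=capture(c);w=c=='wrist';h=cv2.cvtColor(p['img'],cv2.COLOR_RGB2HSV).astype(int)
        y=((h[...,0]>=18)&(h[...,0]<34)&(h[...,2]>175)&(h[...,1]>50)).astype(np.uint8)
        roi=cv2.dilate(cv2.resize(mk(proj(p,boxpts(*x0,.196,.062,0,.026),w)),(560,420),interpolation=0),np.ones((13,13)))
        y&=roi;n,l,st,_=cv2.connectedComponentsWithStats(y,connectivity=8)
        for i in range(1,n):
            if st[i,4]<6:y[l==i]=0
        ys,xs=np.where(y);m=mk(np.c_[xs+.5,ys+.5]);D.append((p,w,m))
    def cost(v,D=D):
        r=0
        for p,w,m in D:
            a=mk(proj(p,boxpts(*v,.196,.062,0,.026),w));k=mk(proj(p,boxpts(*v,.094,.054,.004,.070,-.048),w))==0
            r+=1-(a&m&k).sum()/((a|m)&k).sum()
        return r
    for name,d in [(c,[D[i]]) for i,c in enumerate(cams)]+[('both',D)]:
        r=minimize(cost,x0,args=(d,),method='Nelder-Mead',options=dict(initial_simplex=[x0]+[np.add(x0,e) for e in np.diag([.008,.008,.05])]))
        v=r.x;fb=v[:2]+.048*np.array([np.cos(v[2]),np.sin(v[2])]);print(name,np.round(v[:2],4),np.round(np.degrees(v[2]),2),'cost',round(r.fun,3),'bay',np.round(fb,4))
if __name__=='__main__':
    tray(['wrist','top'])
    p=capture('wrist');q=proj(p,[[.5285,-.375,.07]],True)[0].astype(int);c,P=blobs(p,q[0]-32,max(q[1]-32,0),q[0]+45,q[1]+35,.07);print(len(P),fit(P),np.round(P,3).tolist())
E
python3 tray.py
```

```text
wrist [ 0.5192 -0.3299] 100.39 cost 0.028 bay [ 0.5105 -0.2827]
top [ 0.5262 -0.3817] 99.86 cost 0.117 bay [ 0.518  -0.3344]
both [ 0.5188 -0.3324] 100.11 cost 0.547 bay [ 0.5104 -0.2851]
10 (array([ 0.52729612, -0.37216051]), np.float64(99.20954879687551)) [[0.552, -0.364], [0.542, -0.402], [0.539, -0.382], [0.522, -0.405], [0.535, -0.362], [0.519, -0.385], [0.532, -0.342], [0.516, -0.365], [0.503, -0.37], [0.513, -0.345]]
```

```bash
python3 - <<'E'
import tray,h,cv2
o=h.capture
def cap(c):
    p=o(c);p['img']=cv2.cvtColor(cv2.imread('pics/top6.png'),cv2.COLOR_BGR2RGB);return p
tray.capture=cap;tray.tray(['top'])
h.go([.5103,-.2820,.15],h.down(-169.8))
E
```

```text
top [ 0.5167 -0.3316] 100.38 cost 0.023 bay [ 0.508  -0.2844]
both [ 0.5167 -0.3316] 100.38 cost 0.023 bay [ 0.508  -0.2844]
turn [0.0008 0.0011 0.4193] deg 50.3 shift in new frame [ 4.885 -0.845  3.76 ] in old [3.779 3.217 3.752]
```

Emit:
move_arm --increments '[[[0,0,0],[0,0,0.052],0.7],[[0,0,0],[0,0,0.053],0.7],[[0,0,0],[0,0,0.052],0.7],[[0,0,0],[0,0,0.053],0.7],[[0,0,0],[0,0,0.052],0.7],[[0,0,0],[0,0,0.053],0.7],[[0,0,0],[0,0,0.052],0.7],[[0,0,0],[0,0,0.053],0.7],[[0.8,-0.14,0],[0,0,0],0.7],[[0.8,-0.14,0],[0,0,0],0.7],[[0.8,-0.14,0],[0,0,0],0.7],[[0.8,-0.14,0],[0,0,0],0.7],[[0.8,-0.14,0],[0,0,0],0.7],[[0.8,-0.14,0],[0,0,0],0.7],[[0,0,0.75],[0,0,0],0.7],[[0,0,0.75],[0,0,0],0.7],[[0,0,0.75],[0,0,0],0.7],[[0,0,0.75],[0,0,0],0.7],[[0,0,0.75],[0,0,0],0.7],[[0,0,0],[0,0,0],0.7]]'

```text
time_s: 20.08
position: [0.5067, -0.2776, 0.1457]
tcp_rot: [[0.175, -0.984, -0.01], [-0.984, -0.175, 0.007], [-0.009, 0.009, -1.0]]
force: [0.0, 0.3, -3.2]
opening: 0.479
grasp_force: 30.0
```

```bash
python3 - <<'E'
from h import *
s=read_state();print(s['position'],s['opening'],s['grasp_force'],np.round(s['joint_positions'],1))
p=capture('wrist');save(p,'w8.png')
# done pack cells
q=proj(p,[[.5275,-.374,.07]],True)[0].astype(int);print(q)
c,P=blobs(p,q[0]-70,max(q[1]-60,0),q[0]+70,q[1]+60,.07);print(np.round(c,0).tolist(),fit(P),np.round(P,3).tolist())
h=cv2.cvtColor(p['img'],cv2.COLOR_RGB2HSV).astype(int)
m=((h[...,0]>=18)&(h[...,0]<34)&(h[...,2]>150)&(h[...,1]>50))
ys,xs=np.where(m);n,l,st,_=cv2.connectedComponentsWithStats(m.astype(np.uint8));print([st[i].tolist() for i in range(1,n) if st[i,4]>25])
print('pred rim corners',np.round(proj(p,boxpts(.518,-.3305,np.radians(100.3),.196,.062,0,.026),True)).tolist())
go([.5095,-.283,.0395],down(-169.7))
E
```

```text
[ 0.50670962 -0.27762848  0.14573993] 0.4792882689956257 29.999759369529784 [-3.980e+01  3.250e+01  9.260e+01 -1.000e-01  5.560e+01  1.302e+02]
[275  84]
[[210.0, 29.0], [263.0, 45.0], [290.0, 46.0], [262.0, 72.0], [290.0, 72.0], [261.0, 99.0], [289.0, 99.0], [261.0, 126.0], [288.0, 127.0], [344.0, 126.0], [278.0, 143.0]] (array([ 0.52655039, -0.37109726]), np.float64(133.7358084919494)) [[0.582, -0.409], [0.542, -0.401], [0.522, -0.404], [0.539, -0.382], [0.519, -0.385], [0.536, -0.362], [0.516, -0.365], [0.533, -0.343], [0.513, -0.345], [0.473, -0.353], [0.518, -0.332]]
[[239, 33, 75, 163, 2781], [184, 279, 7, 35, 114], [371, 282, 9, 33, 76]]
pred rim corners [[244.0, 37.0], [241.0, 30.0], [311.0, 37.0], [314.0, 30.0], [248.0, 236.0], [246.0, 247.0], [309.0, 236.0], [312.0, 246.0]]
turn [ 0.0031  0.0028 -0.0017] deg 0.5 shift in new frame [ 0.155 -0.029  3.614] in old [ 0.176 -0.052  3.613]
```

```bash
python3 - <<'E'
from h import *
p=capture('wrist');g=cv2.cvtColor(p['img'],cv2.COLOR_RGB2GRAY)
print(g[132:200:2,278].tolist(),g[24:44,278].tolist(),g[24:44,255].tolist())
n,l,st,c=cv2.connectedComponentsWithStats((g[100:200,200:360]>170).astype(np.uint8))
print([st[i].tolist() for i in range(1,n) if st[i,4]>10])
for x,y in[(278.5,143.5)]:print(atz(p,[x/560,y/420],.026,True))
print(proj(p,[[.518,-.3305,.026],[.5177,-.3285,.026],[.5183,-.3325,.026]],True))
E
```

```text
[66, 56, 61, 61, 59, 78, 234, 240, 204, 245, 243, 243, 244, 243, 243, 243, 245, 235, 160, 155, 138, 45, 73, 72, 68, 73, 90, 99, 99, 98, 99, 99, 54, 14] [179, 178, 178, 180, 180, 183, 183, 186, 185, 152, 84, 47, 50, 52, 53, 50, 52, 51, 52, 53] [182, 180, 178, 178, 177, 177, 176, 178, 180, 165, 95, 49, 49, 51, 59, 67, 68, 68, 67, 65]
[[0, 0, 115, 100, 6169], [55, 0, 16, 9, 117], [82, 0, 17, 10, 135], [131, 0, 16, 2, 25], [54, 19, 17, 17, 217], [81, 20, 17, 17, 224], [152, 41, 6, 8, 27], [116, 50, 5, 8, 24], [119, 66, 6, 6, 28], [126, 74, 6, 7, 23], [152, 78, 5, 3, 12]]
[ 0.51854409 -0.3292089   0.026     ]
[[279.37681868 142.15881393]
 [279.31417432 144.4629857 ]
 [279.4396795  139.85194458]]
```

Emit:
move_arm --increments '[[[0,0,0.5],[0,0,0],0.7],[[0,0,0.5],[0,0,0],0.7],[[0,0,0.5],[0,0,0],0.7],[[0,0,0],[0,0,0],0.7],[[0,0,0],[0,0,0],0.7],[[0,0,0],[0,0,0],0.7]]'

```text
time_s: 20.68
position: [0.5104, -0.2816, 0.1071]
tcp_rot: [[0.175, -0.985, 0.001], [-0.985, -0.175, -0.002], [0.002, -0.0, -1.0]]
force: [1.2, 0.9, -3.4]
opening: 0.481
grasp_force: 30.0
```

```bash
python3 - <<'E'
from h import *
print(read_state()['position']);go([.5102,-.2803,.0395],down(-169.7))
p=capture('wrist');g=cv2.cvtColor(p['img'],cv2.COLOR_RGB2GRAY)
# held pack cell tops (world z ~ tcp+.0319)
z=read_state()['position'][2]+.0309
c,P=blobs(p,230,120,330,330,z);print(np.round(c).tolist(),np.round(P,4).tolist())
E
```

```text
[ 0.51039481 -0.28156228  0.10708638]
turn [-0.0001 -0.001  -0.002 ] deg 0.3 shift in new frame [-4.300e-02 -1.000e-03  2.253e+00] in old [-0.047 -0.     2.253]
[[314.0, 137.0], [262.0, 136.0], [295.0, 137.0], [327.0, 165.0], [328.0, 183.0], [260.0, 267.0], [304.0, 267.0], [261.0, 309.0], [304.0, 310.0], [237.0, 324.0], [328.0, 323.0]] [[0.509, -0.3503], [0.5293, -0.347], [0.5164, -0.3489], [0.5015, -0.3401], [0.4994, -0.333], [0.5212, -0.2901], [0.5017, -0.2935], [0.5174, -0.2676], [0.4973, -0.2711], [0.528, -0.2565], [0.484, -0.2649]]
```

Emit:
move_arm --increments '[[[0,0,0.5],[0,0,0],0.7],[[-0.02,0,0.5],[0,0,0],0.7],[[0,0,0.4],[0,0,0],0.7],[[0,0,0.3],[0,0,0],0.7],[[0,0,0.2],[0,0,0],0.7],[[0,0,0.15],[0,0,0],0.7],[[0,0,0.1],[0,0,0],0.7],[[0,0,0],[0,0,0],0.7],[[0,0,0],[0,0,0],0.7]]'

```text
time_s: 21.48
position: [0.5091, -0.2804, 0.041]
tcp_rot: [[0.174, -0.985, -0.002], [-0.985, -0.174, -0.0], [-0.0, 0.002, -1.0]]
force: [-0.2, 0.4, -1.9]
opening: 0.477
grasp_force: 30.0
```

Emit:
move_arm --increments '[[[0,0,0.05],[0,0,0],0.7],[[0,0,0.05],[0,0,0],0.7],[[0,0,0],[0,0,0],0.7],[[0,0,0],[0,0,0],0.7]]'

```text
time_s: 21.82
position: [0.5093, -0.2806, 0.0382]
tcp_rot: [[0.174, -0.985, -0.001], [-0.985, -0.174, -0.001], [0.0, 0.001, -1.0]]
force: [-0.1, 0.0, -2.3]
opening: 0.478
grasp_force: 30.0
```

Emit:
move_arm --increments '[[[0,0,0.04],[0,0,0],0.7],[[0,0,0],[0,0,0],0.7],[[0,0,0],[0,0,0],0.7],[[0,0,0],[0,0,0],0.7]]'

```text
time_s: 22.15
position: [0.5093, -0.2807, 0.0381]
tcp_rot: [[0.174, -0.985, -0.001], [-0.985, -0.174, -0.001], [0.001, 0.001, -1.0]]
force: [-2.2, 0.1, 6.7]
opening: 0.478
grasp_force: 30.0
```

Contact on the tray floor (height exactly as predicted). Releasing and rising.

Emit:
move_arm --increments '[[[0,0,0],[0,0,0],0.4],[[0,0,0],[0,0,0],0.3],[[0,0,0],[0,0,0],0.25],[[0,0,0],[0,0,0],0.25],[[0,0,0],[0,0,0],0.25],[[0,0,0],[0,0,0],0.25],[[0,0,-0.3],[0,0,0],0.25],[[0,0,-0.5],[0,0,0],0.25],[[0,0,-0.8],[0,0,0],0.25],[[0,0,-0.8],[0,0,0],0.25],[[0,0,-0.8],[0,0,0],0.25],[[0,0,-0.8],[0,0,0],0.25],[[0,0,-0.8],[0,0,0],0.25],[[0,0,-0.8],[0,0,0],0.25],[[-0.8,0.4,0],[0,0,0],0.25],[[-0.8,0.4,0],[0,0,0],0.25],[[-0.8,0.4,0],[0,0,0],0.25],[[0,0,0],[0,0,0],0.25],[[0,0,0],[0,0,0],0.25]]'

```text
time_s: 23.73
position: [0.4604, -0.2144, 0.2054]
tcp_rot: [[0.175, -0.985, -0.002], [-0.985, -0.175, 0.0], [-0.0, 0.002, -1.0]]
force: [0.4, -0.1, 1.1]
opening: 0.748
grasp_force: 0.0
```

```bash
python3 - <<'E'
from h import *
s=read_state();print(s['position'],s['opening'],s['force'])
p=capture('wrist')
for n,x in [('placed',[.5096,-.2805,.07]),('done',[.5275,-.3735,.07])]:
    q=proj(p,[x],True)[0].astype(int);c,P=blobs(p,q[0]-48,max(q[1]-48,0),q[0]+48,q[1]+48,.07,thr=185)
    print(n,q,np.round(c).tolist(),np.round(P,3).tolist())
for cam in ['scene','top']:
    p=capture(cam)
    for k in ['pack_mid','cover_handle','bolt_knob','tumbler_mid','copper_mid','reel_mid','jar_mid']:
        z=.037 if k=='pack_mid' else Z[k]
        print(cam,k,[(round(q['confidence'],2),np.round(atz(p,q['xy'],z),3)) for q in pinpoint(p,k)[:2]])
E
```

```text
[ 0.46040757 -0.21443515  0.2053872 ] 0.7481902744005309 [ 0.42433109 -0.14808659  1.08463461]
placed [240 119] [[231.0, 87.0], [253.0, 87.0], [231.0, 109.0], [253.0, 108.0], [232.0, 130.0], [253.0, 130.0], [232.0, 152.0], [253.0, 152.0]] [[0.523, -0.308], [0.504, -0.312], [0.52, -0.289], [0.5, -0.292], [0.516, -0.269], [0.497, -0.273], [0.513, -0.25], [0.493, -0.253]]
done [239  19] [[272.0, 32.0], [229.0, 10.0], [251.0, 10.0], [229.0, 30.0], [250.0, 30.0], [227.0, 51.0], [249.0, 50.0], [218.0, 64.0]] [[0.496, -0.365], [0.539, -0.382], [0.519, -0.384], [0.535, -0.362], [0.516, -0.365], [0.532, -0.342], [0.513, -0.345], [0.539, -0.328]]
scene pack_mid [(0.98, array([ 0.51 , -0.284,  0.037]))]
scene cover_handle [(0.82, array([0.615, 0.093, 0.112]))]
scene bolt_knob [(0.59, array([ 0.483, -0.044,  0.107]))]
scene tumbler_mid [(0.81, array([ 0.601, -0.083,  0.083]))]
scene copper_mid []
scene reel_mid [(0.8, array([ 0.454, -0.108,  0.015]))]
scene jar_mid [(0.98, array([ 0.617, -0.455,  0.08 ]))]
top pack_mid [(0.2, array([ 0.452, -0.115,  0.037]))]
top cover_handle [(0.72, array([0.615, 0.093, 0.112])), (0.66, array([0.544, 0.084, 0.112]))]
top bolt_knob []
top tumbler_mid [(0.82, array([ 0.607, -0.09 ,  0.083]))]
top copper_mid [(0.67, array([0.716, 0.072, 0.036]))]
top reel_mid [(0.49, array([ 0.454, -0.122,  0.016]))]
top jar_mid [(0.92, array([ 0.623, -0.451,  0.08 ]))]
```

The placed pack's cell tops form the 20 mm grid at 70 mm height, so it stands upright on the bay floor. The done pack and the loose things are where they were.

```bash
python3 -c "
from rig import *
print(hand_in())"
```

```text
the job is handed in; nothing more can be done
None
```

The bolt is drawn, the cover was pushed to its folding stop, and the pack stands upright in the tray's empty bay. By the last camera check nothing else had been disturbed, and I've handed the job in at about 24 s of the 59 s allowed; no verdict came back.

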